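# Close the turn-over drill jig on its blank and turn it over

### The job

Two wooden turn-over drill jigs stand on the bench with their leaves open, and one of them has a dark drawer-pull blank lying in its tray. Shut that jig's leaf fully down on the blank, then lift the tray's handle up and over to the other side, all the way, so that the tray lies level upside down with the blank still shut inside. Leave the empty jig alone.

Things in the scene. Friction and masses are not known exactly. Their poses are not given: they have to be found in the camera images.
- handle (a point): Middle of the loaded jig's handle, a 14 mm round bar, 74 mm free between two arms. Turns with the tray: x from the turning axis out to the bar, y along the bar, z out of the tray's open top (up at start). The axis, parallel to the bar, is 92 mm behind it (x -92) and fixed 75 mm above the bench. Lift the bar up and over to the robot: half a turn, stop to stop. Stiff, 3 N at the bar: stays as left.
- leaf (a joint): Leaf of the loaded jig: 0 shut, 1.57 square to the tray; starts 1.25 to 1.6. Board 62 mm hinge to edge, 116 mm wide, 10 mm thick. Hinge along the tray's robot-side edge at x -123, z +12 mm of handle, on the leaf's inner face; shut, its outer face is 22 mm above the axis. Push the outer face (robot's side) away and down to shut; 3 N at the edge: it stays as left, upside down too.
- blank: Dark wood drawer-pull blank, 36 x 96 x 18 mm, round ends, loose in the loaded jig's tray. Origin: centre of underside; y along its length, z up. Tray: 62 (x) x 116 mm (y), 18 mm below to 12 mm above the turning axis, 61 mm from edge to bar centre; recess 46 x 100 x 20 mm deep. Fixed trestle: base 110 x 190 x 15 mm, cheeks 94 mm high, 64 to 78 mm either side of the middle.
- spare_edge (a point): Middle of the free edge (outer face) of the open leaf of the other, empty jig, built exactly like the loaded one. Leave that jig as it is.
There are look-alikes about, which are no part of the job. What is shaped like the part that bears handle but green is not meant.

How it is judged:
By the outcome, as a careful person would: the job done as asked, in the order asked, and still so for the second after the job is handed in, with the robot touching nothing.
It also fails if it takes over 64 s, if anything falls off the work surface, if the arm or the gripper's body presses on something with over 40 N, if the wrist force passes 120 N, or if a joint passes its speed limit or range.

### The arm

A 7-joint arm with a two-finger parallel gripper is mounted at the origin on the work surface. World frame = base frame: x ahead of the robot, y to its left, z up, the work surface at z = 0. Lengths are in m, angles in rad, forces in N, time in s.
With the tool pointing down it reaches from about 0.425 to 0.875 m from the base axis. Payload 4.7 kg.
Tool frame: the origin (TCP) lies on the mounting face of the last link; the fingertips stand 182 mm ahead of it and the grasp point (between the pads) lies 164 mm ahead of it; x points along the fingers, y is the direction in which the jaws open and shut, and the axes are right-handed (so a half turn about x gives the same grasp; the last joint's range is limited). The gripper opens to 87 mm and grips with 3 to 60 N. Pads are 19 mm wide; open, the fingers measure 117 mm over their backs; the gripper's body (75 mm by 190 mm) begins 51 mm behind the grasp point.
Start: joints at [-1.156, 0.321, -0.07, 1.45, 0.023, 1.371, -0.057], TCP at [0.254, 0.598, 0.405] pointing down, gripper open.
Joint ranges: [-2.86, 2.86], [-0.3, 2.09], [-1.38, 1.24], [0.06, 2.45], [-1.56, 4.7], [0.09, 2.05], [-2.69, 2.69]. Speed limits (rad/s): [2.57, 2.57, 3.14, 3.14, 3.14, 3.14, 3.14].

### API

Orientations are given as a rotation vector (axis times angle).
In Python, from bench import monitor, get_image, ctrl gives the robot as it stands.
- The arm moves only by the shell command python3 -m creep 'ROWS' [FORCE]. ROWS is JSON, a list of rows, each a list of 7 numbers: the shift along the tool's x, y, z in mm, then the turn, a rotation vector about the tool's x, y, z in rad, then the finger opening in mm, from 0 to 87. A call has 1 to 5 rows; each row shifts and turns the commanded pose from where the row before left it, along the tool's axes as they then stand; what a row does not reach is not made up. A row lasts 1/10 s, in which the tool goes at most 50 mm and 8.59 degrees, less where a joint would pass 70% of its speed; a pose out of reach is approached as far as the arm can. A call is refused whole if a number of a shift passes 50 or a number of a turn 0.15, either way. A call with a gripper value outside its range is refused whole. The fingers move at their own pace and stop on an object; FORCE is the grip in N (left out, the last holds). Time passes only in rows, so rows that do not move let the fingers close. It gives the time, the measured TCP pose, the force and the opening at its end, in the units of the state.
- monitor.get_state(): the state, without advancing time (a new reading comes with each control period).
- get_image(name): name is "side" or "top" or "wrist"; returns a dict with "img" (400x640x3 uint8, red, green, blue), "mtx" (3x3 intrinsics, pixels), "view" (4x4, takes a point from world to camera coordinates). Camera axes: x right, y up, looking along -z (the intrinsics and any distortion apply to the point x, -y, -z); pixel columns grow to the right and rows downward; lengths in m; the calibration is good to about 2 mm. A picture is of the moment at which its call begins. There is no depth.
- ctrl.close_job(): hands the job in, once; it reports no verdict.
The state is a dict: "time": time; "joint_positions": joint angles; "qd": joint speeds; "joint_torque": joint torques, N m; "position": TCP position; "tool_rot": TCP orientation; "ft_force": force on the tool from outside, world axes, zero at the start; "torque": the same for the moment, N m; "grip_width": opening from 0.0 (shut) to 1.0 (fully open).
Only numpy, scipy, OpenCV 4.12 (cv2) and the standard library are available. Lean on these libraries where they do the work, as an engineer would, in place of code of your own. Each camera call takes 0.05 s, during which the arm holds its last target.

## Working session

There is one attempt and no reset: what is moved stays moved. The work goes in short steps, Python scripts to look and compute and a shell command to move; the robot and the scene stay as the last step left them, time stands still between calls to the robot, and variables do not carry over. Pictures are saved under pics/ and viewed, and the job is handed in when it is done.

```bash
mkdir -p pics; ls; python3 - <<'E'
from bench import monitor,get_image
import cv2,numpy as np
print(monitor.get_state())
for n in ["side","top","wrist"]:
    d=get_image(n); cv2.imwrite(f"pics/{n}0.png",d["img"][:,:,::-1]); print(n,d["mtx"].tolist(),np.round(d["view"],4).tolist(),[k for k in d])
E
```

```text
pics
{'time': 0.0, 'joint_positions': array([-1.15591449,  0.32183172, -0.07007372,  1.45165789,  0.02258579,
        1.37079873, -0.0569179 ]), 'qd': array([ 0.00012613,  0.00012197, -0.00094017, -0.00115258, -0.00116928,
       -0.00186409,  0.00282206]), 'joint_torque': array([ 1.29868763e-04, -4.91274691e+01, -4.03742613e-01, -3.12516475e+01,
       -6.38633547e-02,  4.40821680e-02,  1.56555138e-04]), 'position': array([0.25354474, 0.59829311, 0.40366402]), 'tool_rot': array([ 0.31291561,  1.54813018, -0.31589488]), 'ft_force': array([ 0.36495523, -0.87409362, -0.13100593]), 'torque': array([-0.05015713, -0.03514449, -0.02506145]), 'grip_width': 1.0026836953639662}
side [[489.7136121162333, 0.0, 317.37044524341775], [0.0, 489.7136121162333, 199.77272523558517], [0.0, 0.0, 1.0]] [[0.9958, -0.0913, 0.0124, -0.422], [0.0518, 0.6656, 0.7445, -0.101], [-0.0762, -0.7407, 0.6675, -1.2674], [0.0, 0.0, 0.0, 1.0]] ['img', 'mtx', 'view']
top [[379.5442545296513, 0.0, 317.7707857872474], [0.0, 379.5442545296513, 199.42080407903958], [0.0, 0.0, 1.0]] [[-0.0103, -0.9995, -0.0302, 0.0178], [0.9934, -0.0137, 0.1142, -0.4408], [-0.1145, -0.0288, 0.993, -0.8532], [0.0, 0.0, 0.0, 1.0]] ['img', 'mtx', 'view']
wrist [[337.0974819910202, 0.0, 318.05102158360876], [0.0, 337.0974819910202, 199.0015377190059], [0.0, 0.0, 1.0]] [[0.3898, 0.9209, -0.0017, -0.6491], [-0.8829, 0.3732, -0.285, 0.0346], [-0.2618, 0.1126, 0.9585, -0.3929], [0.0, 0.0, 0.0, 1.0]] ['img', 'mtx', 'view']
```

View pics/side0.png

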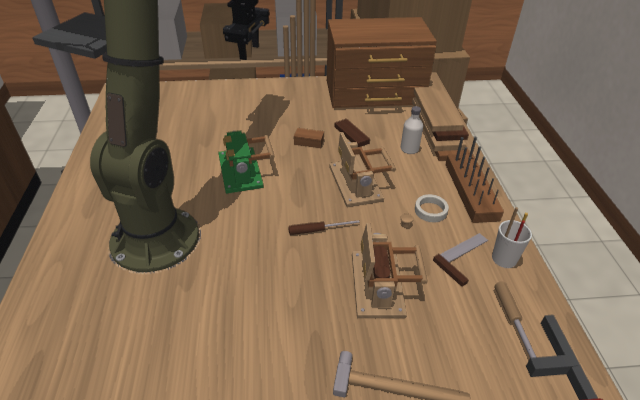

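View pics/top0.png

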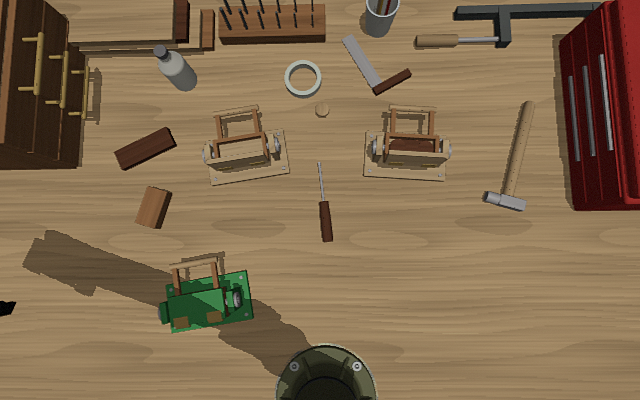

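View pics/wrist0.png

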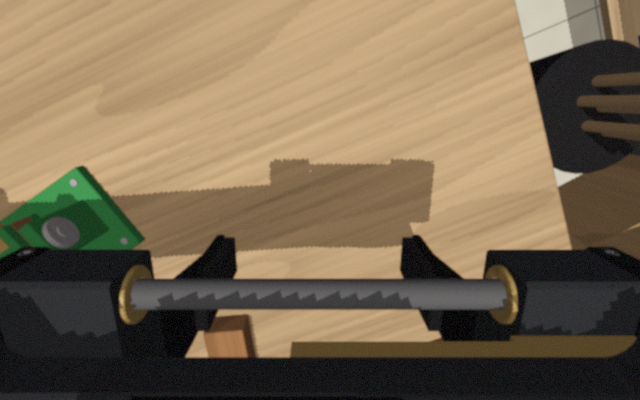

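Candidates: the jig at side (390,268) / top (408,145) with dark wood in its tray; the jig at side (362,170) / top (242,150), apparently empty; the green look-alike at side (240,162) / top (208,300). I'm choosing the first and checking it in a crop.

```bash
cat > h.py <<'E'
import numpy as np,cv2
from bench import monitor,get_image
from scipy.spatial.transform import Rotation as R
def cap(n,f=None):
    d=get_image(n)
    if f: cv2.imwrite(f"pics/{f}.png",d["img"][:,:,::-1])
    return d
def proj(d,P):
    P=np.atleast_2d(P);c=P@np.array(d["view"])[:3,:3].T+np.array(d["view"])[:3,3]
    q=np.c_[c[:,0],-c[:,1],-c[:,2]]@np.array(d["mtx"]).T
    return q[:,:2]/q[:,2:]
def ray(d,uv):
    V=np.array(d["view"]);k=np.linalg.inv(d["mtx"])@[uv[0],uv[1],1]
    r=V[:3,:3].T@np.array([k[0],-k[1],-k[2]]);o=-V[:3,:3].T@V[:3,3]
    return o,r
def onz(d,uv,z):
    o,r=ray(d,uv);return o+r*(z-o[2])/r[2]
def tri(ds,uvs):
    A=[];b=[]
    for d,u in zip(ds,uvs):
        o,r=ray(d,u);r=r/np.linalg.norm(r);M=np.eye(3)-np.outer(r,r);A.append(M);b.append(M@o)
    return np.linalg.lstsq(np.vstack(A),np.hstack(b),rcond=None)[0]
def crop(d,x0,y0,x1,y1,s,f):
    cv2.imwrite(f"pics/{f}.png",cv2.resize(d["img"][y0:y1,x0:x1,::-1],None,fx=s,fy=s,interpolation=cv2.INTER_CUBIC))
E
python3 - <<'E'
from h import *
t=cap("top");s=cap("side")
crop(t,350,90,470,190,6,"tc");crop(s,340,210,440,330,5,"sc");crop(s,320,120,400,210,6,"se")
E
```

```text
(no output)
```

View pics/tc.png

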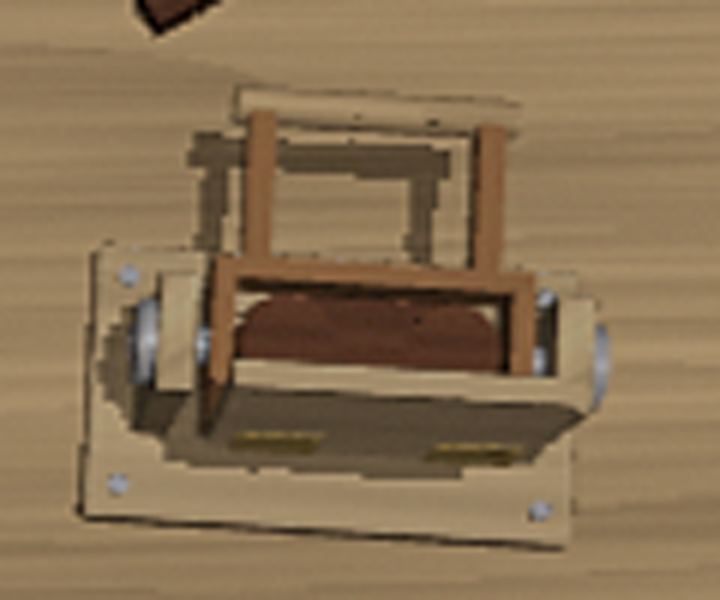

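View pics/sc.png

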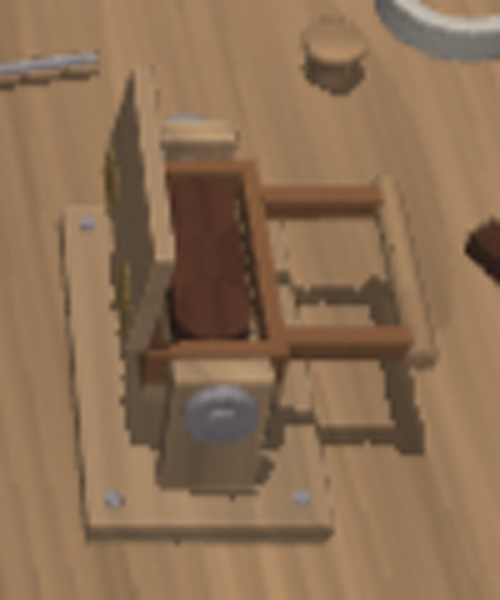

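View pics/se.png

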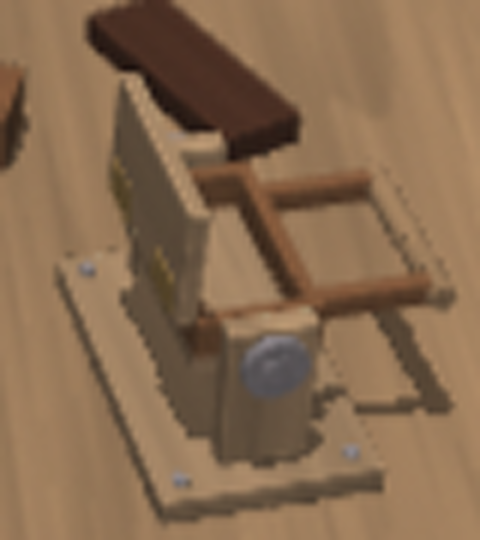

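Confirmed: the chosen jig's tray holds the dark blank (top crop (370,335)), the other tray is bare. Now measuring.

```bash
python3 - <<'E'
from h import *
t=cap("top");s=cap("side")
T=lambda x,y:(350+(x+.5)/6-.5,90+(y+.5)/6-.5)
S=lambda x,y:(340+(x+.5)/5-.5,210+(y+.5)/5-.5)
np.set_printoptions(precision=4,suppress=True)
sc=[onz(t,T(*p),.016) for p in [(128,275),(547,298),(118,484),(540,510)]];print(np.array(sc),np.mean(sc,0))
ss=[onz(s,S(*p),.016) for p in [(86,223),(113,499),(301,499)]];print("side screws",np.array(ss))
c=np.mean(sc,0)
L=tri([t,s],[T(237,102),S(388,182)]);Rr=tri([t,s],[T(519,118),S(426,358)]);print("bar ends",L,Rr,(L+Rr)/2,np.linalg.norm(L-Rr))
print("bar onz",onz(t,T(237,102),.077),onz(t,T(519,118),.077))
print("leaf far-left outer?",tri([t,s],[T(234,375),S(138,70)]),tri([t,s],[T(590,400),S(160,262)]))
d=Rr-L;print("yaw of bar(deg)",np.degrees(np.arctan2(d[0],-d[1])))
d=sc[1]-sc[0];print(np.degrees(np.arctan2(d[0],-d[1])));d=sc[3]-sc[2];print(np.degrees(np.arctan2(d[0],-d[1])))
E
```

```text
[[ 0.5935 -0.1152  0.016 ]
 [ 0.581  -0.2791  0.016 ]
 [ 0.5095 -0.109   0.016 ]
 [ 0.4966 -0.2724  0.016 ]] [ 0.5451 -0.1939  0.016 ]
side screws [[ 0.5118 -0.1088  0.016 ]
 [ 0.4991 -0.2725  0.016 ]
 [ 0.5829 -0.2795  0.016 ]]
bar ends [ 0.643  -0.1501  0.0781] [ 0.6347 -0.2537  0.0773] [ 0.6389 -0.2019  0.0777] 0.10397190675912611
bar onz [ 0.6411 -0.1501  0.077 ] [ 0.6328 -0.2536  0.077 ]
leaf far-left outer? [ 0.5219 -0.1345  0.1468] [ 0.5109 -0.2512  0.1502]
yaw of bar(deg) -4.559942444486464
-4.330322110320319
-4.521760881033613
```

```bash
cat >> h.py <<'E'
np.set_printoptions(precision=4,suppress=True)
YAW=np.radians(-4.5); C=np.array([.546,-.194,.0])
U=np.array([np.cos(YAW),np.sin(YAW),0]);V=np.array([-np.sin(YAW),np.cos(YAW),0])
def st():
    s=monitor.get_state();M=R.from_rotvec(s["tool_rot"]).as_matrix()
    tip=s["position"]+.182*M[:,0]
    j=tip-C
    print("t",round(s["time"],2),"tip jig xyz mm",np.round(1e3*np.array([j@U,j@V,tip[2]]),1),"F",np.round(s["ft_force"],1),"grip",round(s["grip_width"]*87,1))
    return s,M,tip
def togo(tip_jig_mm,M,tip):
    g=np.array(tip_jig_mm)/1e3;W=C+U*g[0]+V*g[1]+np.array([0,0,g[2]])
    print("shift tool mm",np.round(1e3*M.T@(W-tip),1))
def orient(M,ty):
    # down tool with jaw ty
    x=np.array([0,0,-1.]);D=np.c_[x,ty,np.cross(x,ty)]
    return R.from_matrix(M.T@D).as_rotvec()
E
python3 - <<'E'
from h import *
s,M,tip=st();print(M)
for ty in (U,-U): print(orient(M,ty))
togo([-95,0,190],M,tip)
E
```

```text
t 0.35 tip jig xyz mm [-353.7  767.   222.5] F [ 0.4  0.6 -0.4] grip 87.2
[[-0.0001  0.3901  0.9208]
 [-0.0004  0.9208 -0.3901]
 [-1.     -0.0004  0.0001]]
[1.2486 0.0003 0.0003]
[-1.893  -0.0003  0.0004]
shift tool mm [  32.8 -645.6  488.2]
```

```bash
python3 -m creep '[[0,-6,48,0.075,0,0,87],[0,-6,48,0.075,0,0,60],[0,-6,48,0.075,0,0,40],[0,-6,48,0.08,0,0,20],[0,-6,48,0.08,0,0,0]]' 20
python3 -m creep '[[0,-6,48,0.08,0,0,0],[0,-6,48,0.08,0,0,0],[0,-6,48,0.08,0,0,0],[0,-6,48,0.08,0,0,0],[0,-6,48,0.08,0,0,0]]'
python3 - <<'E'
from h import *
s,M,tip=st();print(tip,s["joint_positions"])
print(orient(M,U))
togo([-95,0,190],M,tip)
E
```

```text
time: 0.85
position: [0.4426, 0.4466, 0.4048]
tool_rot: [0.617, 1.481, -0.616]
ft_force: [1.1, 1.0, -0.7]
grip_width: 0.721
time: 1.35
position: [0.5573, 0.2353, 0.4048]
tool_rot: [0.924, 1.366, -0.923]
ft_force: [0.4, 0.2, 0.6]
grip_width: 0.263
t 1.35 tip jig xyz mm [-22.3 429.  222.8] F [0.4 0.2 0.6] grip 22.9
[0.5574 0.2354 0.2228] [-0.679   0.2251  0.2778  1.5801 -0.0629  1.3445 -0.0121]
[ 0.4602 -0.0002 -0.0006]
shift tool mm [  32.7 -255.7  352. ]
```

```bash
python3 -m creep '[[0,-26,40,0.115,0,0,0],[0,-24,40,0.115,0,0,0],[0,-20,42,0.115,0,0,0],[0,-15,45,0.115,0,0,0],[0,-10,45,0,0,0,0]]'
python3 - <<'E'
from h import *
s,M,tip=st();print(orient(M,U))
togo([-95,0,190],M,tip)
E
```

```text
time: 1.85
position: [0.4944, 0.0091, 0.4049]
tool_rot: [1.267, 1.171, -1.266]
ft_force: [0.8, 0.1, 0.6]
grip_width: 0.007
t 1.85 tip jig xyz mm [-67.3 198.5 222.9] F [0.8 0.1 0.6] grip 0.6
[ 0.0008 -0.0004 -0.0006]
shift tool mm [ 32.8 -27.9 198.5]
```

```bash
python3 -m creep '[[0,-7,45,0,0,0,0],[0,-7,45,0,0,0,0],[0,-7,45,0,0,0,0],[0,-6,40,0,0,0,0],[10,-1,23.5,0,0,0,0]]'
python3 -m creep '[[25,0,0,0,0,0,0],[20,0,0,0,0,0,0],[0,0,0,0,0,0,0]]'
python3 - <<'E'
from h import *
s,M,tip=st();print(orient(M,U),s["joint_positions"])
togo([-60,0,130],M,tip)
d=cap("side","side1");crop(d,320,160,460,330,4,"s1")
d=cap("wrist","w1")
E
```

```text
time: 2.35
position: [0.4512, -0.1887, 0.3963]
tool_rot: [1.269, 1.168, -1.265]
ft_force: [0.6, 0.1, -0.3]
grip_width: 0.01
time: 2.65
position: [0.4513, -0.1845, 0.3475]
tool_rot: [1.263, 1.176, -1.268]
ft_force: [-0.1, -0.1, 0.6]
grip_width: 0.002
t 2.65 tip jig xyz mm [-96.    2.2 165.5] F [-0.1 -0.1  0.6] grip 0.2
[ 0.0029 -0.0006  0.0046] [-0.335  -0.0033  0.6741  1.9386  0.0029  1.2102  0.2625]
shift tool mm [35.3 36.2  2.3]
```

View pics/s1.png

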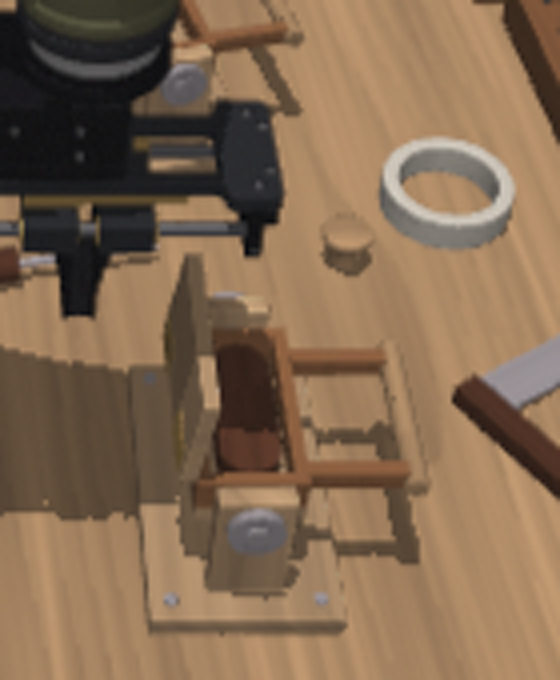

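View pics/w1.png

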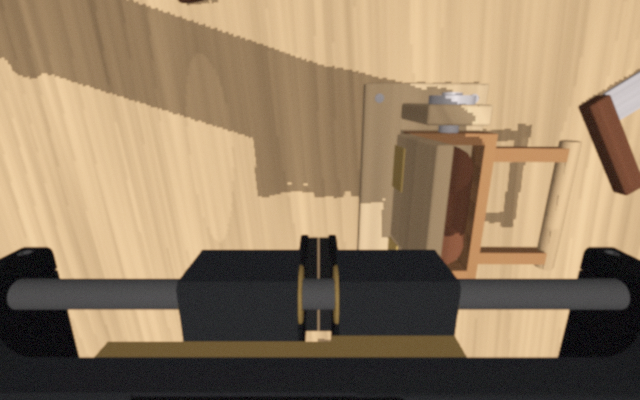

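```bash
python3 -m creep '[[18,0,2,0,0,0,0],[17,10,0,0,0,0,0],[0,15,0,0,0,0,0],[0,10,0,0,0,0,0],[0,0,0,0,0,0,0]]'
python3 -c "
from h import *
s,M,tip=st();print(s['joint_positions'])"
python3 -m creep '[[0,8,0,0,0,0,0],[0,8,0,0,0,0,0],[0,8,0,0,0,0,0],[0,8,0,0,0,0,0],[0,0,0,0,0,0,0]]'
python3 -c "
from h import *
s,M,tip=st();d=cap('side');crop(d,320,160,460,330,4,'s2')"
```

```text
time: 3.25
position: [0.4888, -0.1891, 0.316]
tool_rot: [1.264, 1.171, -1.262]
ft_force: [-0.6, 0.4, 0.5]
grip_width: 0.005
t 3.25 tip jig xyz mm [-56.9   0.2 134. ] F [-0.6  0.4  0.5] grip 0.5
[-0.3167  0.1291  0.6852  1.8975 -0.0894  1.1428  0.3276]
time: 3.75
position: [0.5199, -0.1917, 0.3144]
tool_rot: [1.263, 1.173, -1.265]
ft_force: [-0.7, -0.9, -0.6]
grip_width: 0.001
t 3.75 tip jig xyz mm [-26.3   0.2 132.4] F [-0.7 -0.9 -0.6] grip 0.1
```

View pics/s2.png

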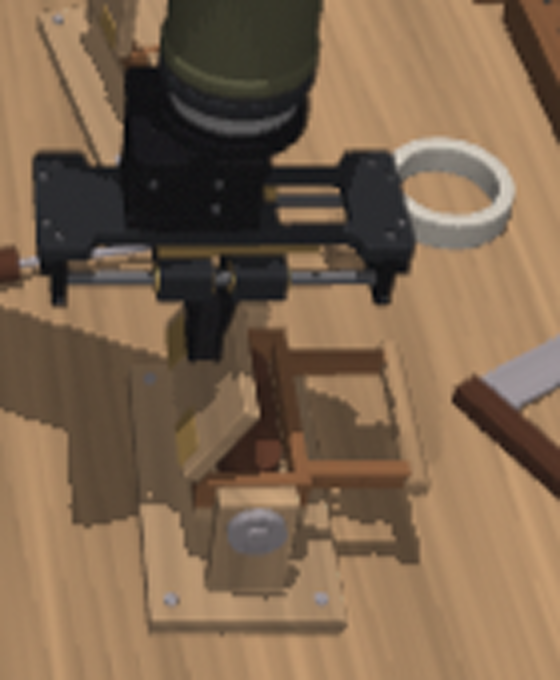

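```bash
python3 -m creep '[[2,7,0,0,0,0,0],[5,7,0,0,0,0,0],[5,7,0,0,0,0,0],[6,6,0,0,0,0,0],[6,3,0,0,0,0,0]]'
python3 -c "
from h import *
s,M,tip=st()"
python3 -m creep '[[5,2,0,0,0,0,0],[5,0,0,0,0,0,0],[0,0,0,0,0,0,0],[0,0,0,0,0,0,0]]'
python3 -c "
from h import *
s,M,tip=st();d=cap('side');crop(d,320,160,460,330,4,'s3')"
```

```text
time: 4.3
position: [0.5499, -0.1941, 0.2902]
tool_rot: [1.264, 1.172, -1.264]
ft_force: [-1.5, 0.7, 2.4]
grip_width: 0.002
t 4.3 tip jig xyz mm [  4.    0.1 108.2] F [-1.5  0.7  2.4] grip 0.1
time: 4.7
position: [0.5508, -0.1939, 0.2805]
tool_rot: [1.264, 1.174, -1.264]
ft_force: [-0.6, -0.0, -0.2]
grip_width: -0.001
t 4.7 tip jig xyz mm [ 4.6  0.5 98.5] F [-0.6 -0.  -0.2] grip -0.1
```

View pics/s3.png

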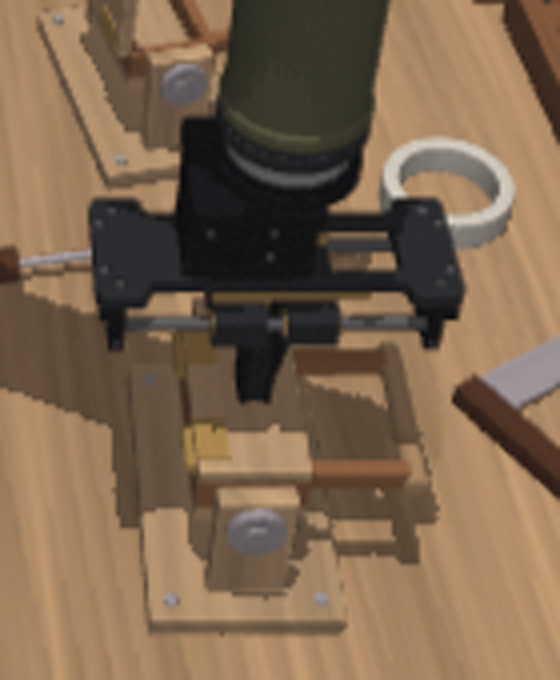

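```bash
python3 -m creep '[[0,5,0,0,0,0,0],[1,5,0,0,0,0,0],[1,0,0,0,0,0,0],[1,0,0,0,0,0,0],[0,0,0,0,0,0,0]]'
python3 -m creep '[[1,0,0,0,0,0,0],[0,0,0,0,0,0,0]]'
python3 -c "
from h import *
s,M,tip=st()"
```

```text
time: 5.25
position: [0.5616, -0.1949, 0.2795]
tool_rot: [1.265, 1.172, -1.263]
ft_force: [-3.3, 0.8, 10.2]
grip_width: 0.003
time: 5.45
position: [0.5616, -0.195, 0.2794]
tool_rot: [1.266, 1.172, -1.262]
ft_force: [-4.4, 1.6, 15.7]
grip_width: 0.007
t 5.45 tip jig xyz mm [16.   0.4 97.4] F [-4.4  1.6 15.7] grip 0.6
```

```bash
python3 -m creep '[[-10,0,0,0,0,0,0],[-30,10,0,0,0,0,20],[-5,30,0,0,0,0,40],[0,36,0,0,0,0,50],[0,0,0,0,0,0,50]]' 30
python3 -c "
from h import *
s,M,tip=st();togo([92.5,0,57],M,tip);d=cap('side');crop(d,320,160,460,330,4,'s4');cap('wrist','w4');d=cap('top');crop(d,340,80,480,200,5,'t4')"
```

```text
time: 5.95
position: [0.6405, -0.1988, 0.3208]
tool_rot: [1.262, 1.173, -1.261]
ft_force: [0.8, 0.0, -0.2]
grip_width: 0.287
t 5.95 tip jig xyz mm [ 94.9   2.4 138.8] F [ 0.8  0.  -0.2] grip 24.9
shift tool mm [81.8 -2.5  2.3]
```

View pics/s4.png

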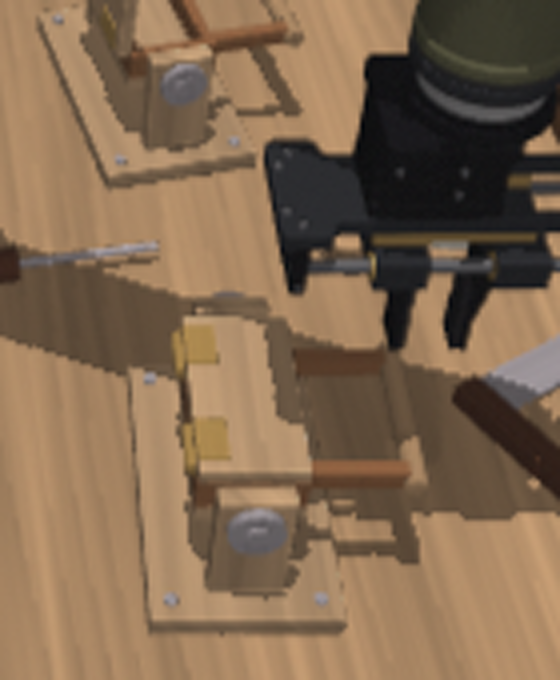

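View pics/w4.png

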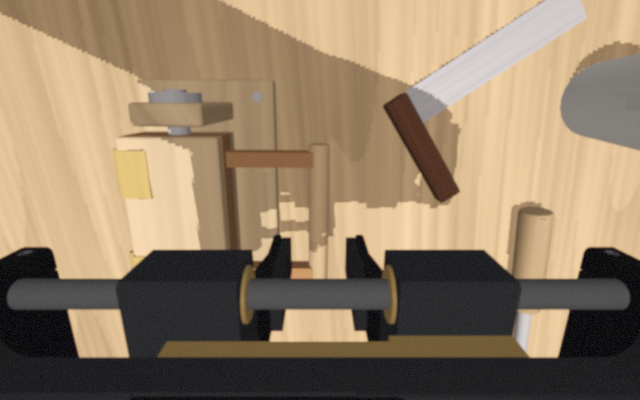

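```bash
python3 -m creep '[[10,-2.5,2.3,0,0,0,50],[24,0,0,0,0,0,50],[24,0,0,0,0,0,50],[24,0,0,0,0,0,50],[0,0,0,0,0,0,50]]' 30
python3 -c "
from h import *
s,M,tip=st();togo([92.5,0,57],M,tip);d=cap('side');crop(d,320,160,460,330,4,'s5')"
```

```text
time: 6.6
position: [0.6315, -0.2022, 0.2358]
tool_rot: [1.263, 1.179, -1.269]
ft_force: [0.3, 0.7, -0.0]
grip_width: 0.574
t 6.6 tip jig xyz mm [84.5 -1.2 53.8] F [ 0.3  0.7 -0. ] grip 49.9
shift tool mm [-3.2  8.  -1.2]
```

View pics/s5.png

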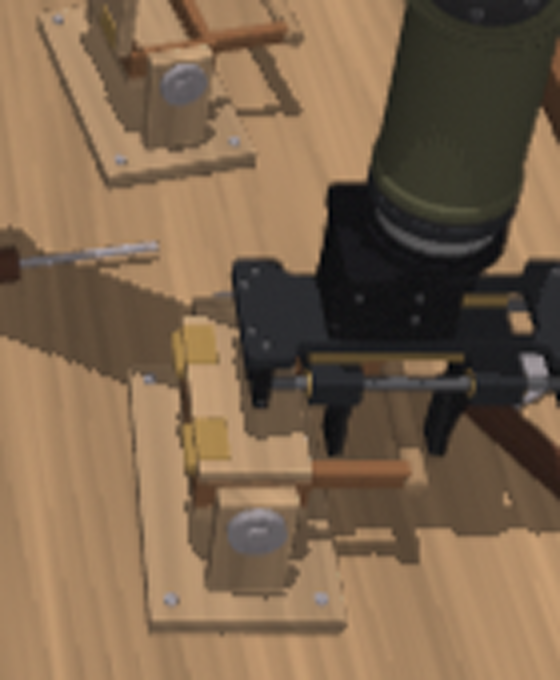

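```bash
python3 -m creep '[[-3,8,-1.2,0,0,0,50],[0,0,0,0,0,0,50]]' 30
python3 -c "
from h import *
s,M,tip=st()"
python3 -m creep '[[0,0,0,0,0,0,10],[0,0,0,0,0,0,10],[0,0,0,0,0,0,10],[0,0,0,0,0,0,10],[0,0,0,0,0,0,10]]' 30
python3 -c "
from h import *
s,M,tip=st();togo([92,0,57],M,tip);cap('wrist','w5')"
```

```text
time: 6.85
position: [0.6438, -0.2021, 0.2452]
tool_rot: [1.266, 1.169, -1.26]
ft_force: [0.3, -0.5, -0.1]
grip_width: 0.579
t 6.85 tip jig xyz mm [99.  -0.4 63.2] F [ 0.3 -0.5 -0.1] grip 50.4
time: 7.35
position: [0.6411, -0.2022, 0.2425]
tool_rot: [1.263, 1.176, -1.267]
ft_force: [-9.0, 1.5, 5.6]
grip_width: 0.207
t 7.35 tip jig xyz mm [94.7 -0.6 60.5] F [-9.   1.5  5.6] grip 18.0
shift tool mm [ 3.5 -2.7 -0.6]
```

View pics/w5.png

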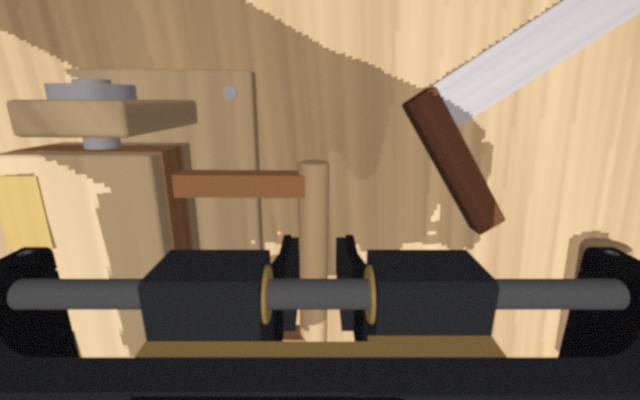

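```bash
python3 -m creep '[[0,-2,0,0,0,0,5],[0,0,0,0,0,0,5],[0,0,0,0,0,0,5],[0,0,0,0,0,0,5]]' 30
python3 -c "
from h import *
s,M,tip=st();print(s['joint_positions'])"
```

```text
time: 7.8
position: [0.6389, -0.2021, 0.2425]
tool_rot: [1.263, 1.176, -1.267]
ft_force: [-7.1, 0.0, 5.0]
grip_width: 0.148
t 7.8 tip jig xyz mm [92.6 -0.6 60.5] F [-7.1  0.   5. ] grip 12.9
[-0.1896  0.5405  0.6119  1.5906 -0.334   1.1213  0.4275]
```

```bash
python3 -m creep '[[-16,-1.4,0,0,0,0,5],[-15.5,-4.1,0,0,0,0,5],[-14.5,-6.8,0,0,0,0,5],[0,0,0,0,0,0,5]]' 30
python3 -c "
from h import *
s,M,tip=st();togo([79.7+.6,0,121-14.5],M,tip);d=cap('side');crop(d,320,140,460,310,4,'s6')"
```

```text
time: 8.2
position: [0.6265, -0.2011, 0.2912]
tool_rot: [1.265, 1.174, -1.264]
ft_force: [-5.6, 1.5, -1.7]
grip_width: 0.149
t 8.2 tip jig xyz mm [ 80.7  -0.5 109.2] F [-5.6  1.5 -1.7] grip 12.9
shift tool mm [ 2.7 -0.4 -0.5]
```

View pics/s6.png

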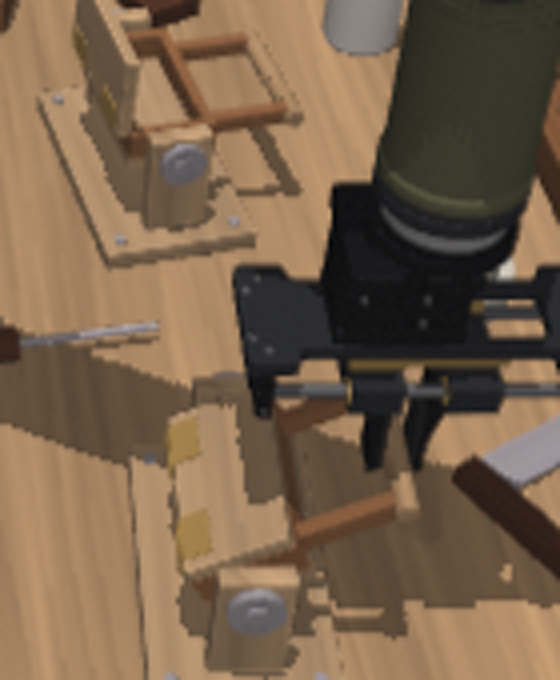

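Tray has turned ~30° with the leaf still shut and the bar in the jaws (crop (400,480)). Continuing over the arc.

```bash
python3 -m creep '[[-13.1,-9.2,0,0,0,0,5],[-11.3,-11.3,0,0,0,0,5],[-9.2,-13.1,0,0,0,0,5],[0,0,0,0,0,0,5]]' 30
python3 -c "
from h import *
s,M,tip=st();togo([46+.6,0,75+79.7-14.5],M,tip)"
python3 -m creep '[[-6.8,-14.5,0,0,0,0,5],[-4.1,-15.5,0,0,0,0,5],[-1.4,-16,0,0,0,0,5],[0,0,0,0,0,0,5]]' 30
python3 -c "
from h import *
s,M,tip=st();togo([0.6,0,167-14.5],M,tip);d=cap('side');crop(d,320,140,460,310,4,'s7')"
```

```text
time: 8.65
position: [0.5947, -0.1986, 0.3265]
tool_rot: [1.268, 1.168, -1.258]
ft_force: [0.5, 0.2, 4.9]
grip_width: 0.149
t 8.65 tip jig xyz mm [ 50.2  -0.5 144.5] F [0.5 0.2 4.9] grip 13.0
shift tool mm [ 4.3 -3.7 -0.5]
time: 9.05
position: [0.5506, -0.1952, 0.3407]
tool_rot: [1.271, 1.164, -1.253]
ft_force: [0.9, 1.4, 14.9]
grip_width: 0.151
t 9.05 tip jig xyz mm [  7.2  -0.5 158.7] F [ 0.9  1.4 14.9] grip 13.1
shift tool mm [ 6.1 -6.7 -0.5]
```

View pics/s7.png

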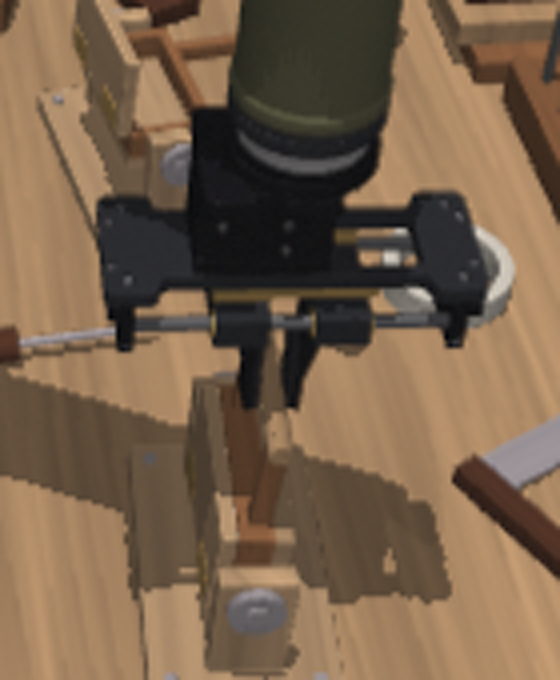

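```bash
python3 -m creep '[[0,0,0,0,0,0,40],[0,0,0,0,0,0,40],[0,0,0,0,0,0,40]]' 20
python3 -c "
from h import *
s,M,tip=st();togo([0.6,0,152.5],M,tip);print(orient(M,U));d=cap('side');crop(d,320,140,460,310,4,'s8')
a=np.radians(85)
for ph in (80,85,90):
  a=np.radians(ph);P=[C+U*.092*np.cos(a)+V*y+np.array([0,0,.075+.092*np.sin(a)]) for y in (-.052,0,.052)]
  print(ph,(proj(d,P)-[320,140])*4+1.5)
d=cap('top');crop(d,340,80,480,200,5,'t8')
print((proj(d,P)-[340,80])*5)
"
```

```text
time: 9.4
position: [0.5485, -0.1952, 0.3349]
tool_rot: [1.264, 1.173, -1.264]
ft_force: [-0.5, -0.9, -0.0]
grip_width: 0.341
t 9.4 tip jig xyz mm [  2.6  -1.  152.9] F [-0.5 -0.9 -0. ] grip 29.7
shift tool mm [ 0.4 -2.  -1. ]
[ 0.0035  0.     -0.0001]
80 [[295.7166 458.9808]
 [283.2956 386.5138]
 [271.7537 319.1761]]
85 [[280.6471 457.6477]
 [268.7695 385.1718]
 [257.7333 317.8298]]
90 [[265.2927 457.2156]
 [253.9748 384.7297]
 [243.4589 317.3801]]
[[535.3399 290.4915]
 [401.4157 282.7768]
 [268.1956 275.1027]]
```

View pics/s8.png

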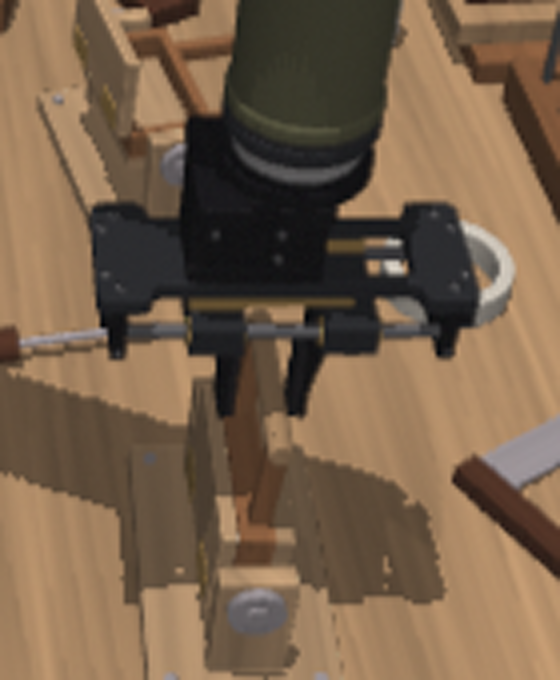

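View pics/t8.png

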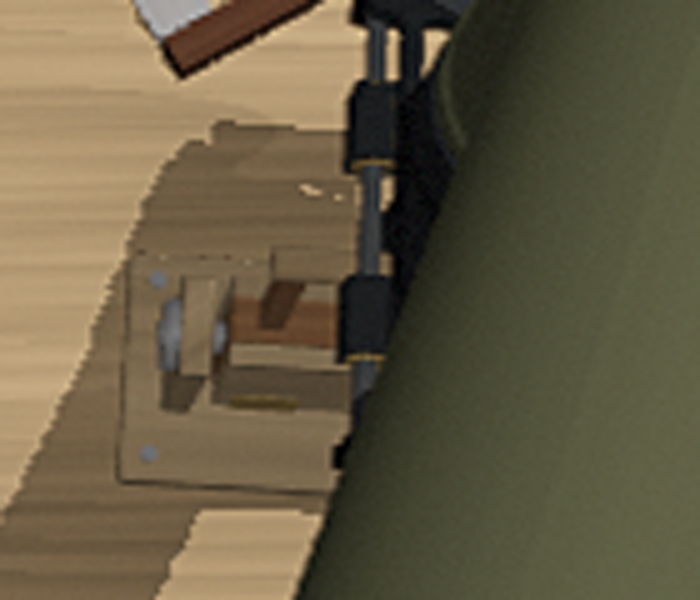

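```bash
python3 -c "
from h import *
d=cap('wrist','w8');s=cap('side');crop(s,360,200,420,270,10,'s8z')
for ph in (80,85,90):
  a=np.radians(ph)
  for z in (0,.005):
   P=[C+U*.092*np.cos(a)+V*y+np.array([0,0,z+.075+.092*np.sin(a)]) for y in (-.047,.047)]
   print(ph,z,((proj(s,P)-[360,200])*10+4.5).round())
# cheek top corners
P=[C+U*x-V*.078+np.array([0,0,.094]) for x in (-.02,.02)]
print(((proj(s,P)-[320,140])*4).round(), (proj(s,C-V*.078+np.array([0,0,.075]))-[320,140])*4)
"
```

```text
80 0 [[337. 530.]
 [283. 214.]]
80 0.005 [[340. 514.]
 [285. 198.]]
85 0 [[299. 527.]
 [248. 211.]]
85 0.005 [[302. 511.]
 [250. 195.]]
90 0 [[261. 526.]
 [212. 210.]]
90 0.005 [[264. 510.]
 [214. 194.]]
[[218. 584.]
 [292. 584.]] [[251.3926 606.1756]]
```

View pics/s8z.png

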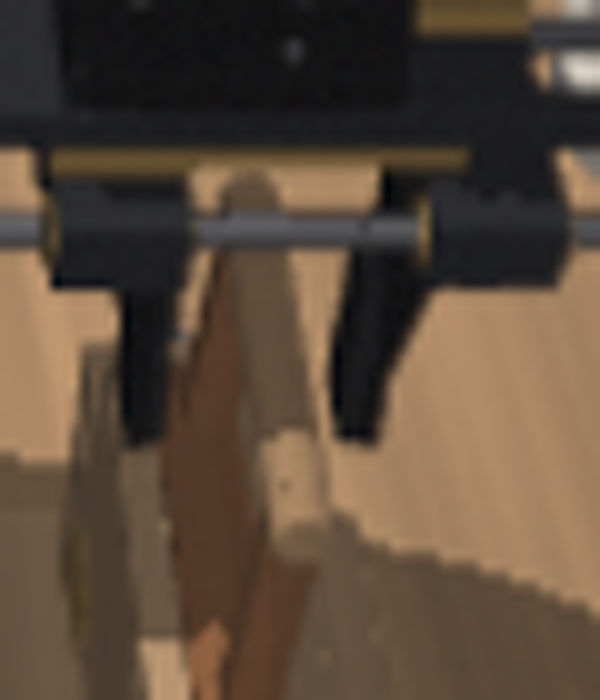

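View pics/w8.png

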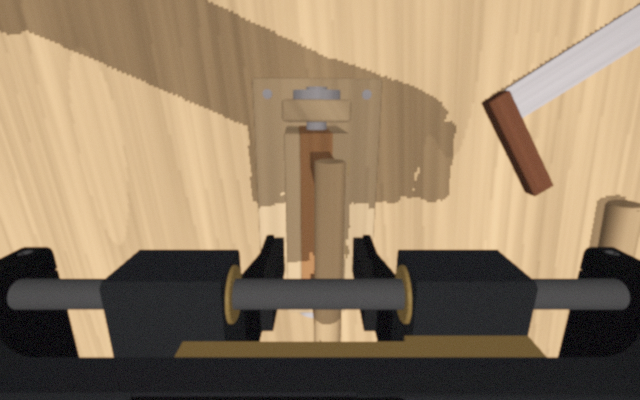

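```bash
python3 -m creep '[[2,-8,1,0,0,0,30],[3,-16,0,0,0,0,30],[4,-16,0,0,0,0,30],[8,-16,0,0,0,0,30],[0,0,0,0,0,0,30]]' 20
python3 -c "
from h import *
s,M,tip=st();d=cap('side');crop(d,320,140,460,310,4,'s9')
"
```

```text
time: 10.1
position: [0.4907, -0.1921, 0.317]
tool_rot: [1.265, 1.174, -1.265]
ft_force: [-0.0, 0.6, -0.8]
grip_width: 0.346
t 10.1 tip jig xyz mm [-55.6  -2.2 135. ] F [-0.   0.6 -0.8] grip 30.1
```

View pics/s9.png

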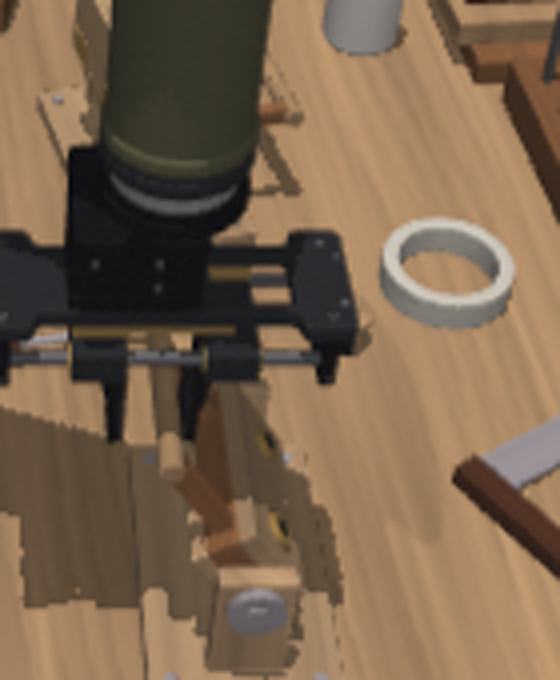

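```bash
python3 -m creep '[[6,-12,2,0,0,0,30],[8,-12,0,0,0,0,30],[8,-8,0,0,0,0,30],[0,0,0,0,0,0,30],[0,0,0,0,0,0,30]]' 20
python3 -c "
from h import *
s,M,tip=st();print(s['joint_positions']);d=cap('side');crop(d,300,140,440,310,4,'s10')
"
```

```text
time: 10.65
position: [0.4623, -0.191, 0.296]
tool_rot: [1.265, 1.169, -1.26]
ft_force: [5.7, -0.0, -4.4]
grip_width: 0.343
t 10.65 tip jig xyz mm [-82.8  -3.6 114. ] F [ 5.7 -0.  -4.4] grip 29.9
[-0.3245  0.0912  0.7001  1.9744 -0.067   1.0938  0.33  ]
```

View pics/s10.png

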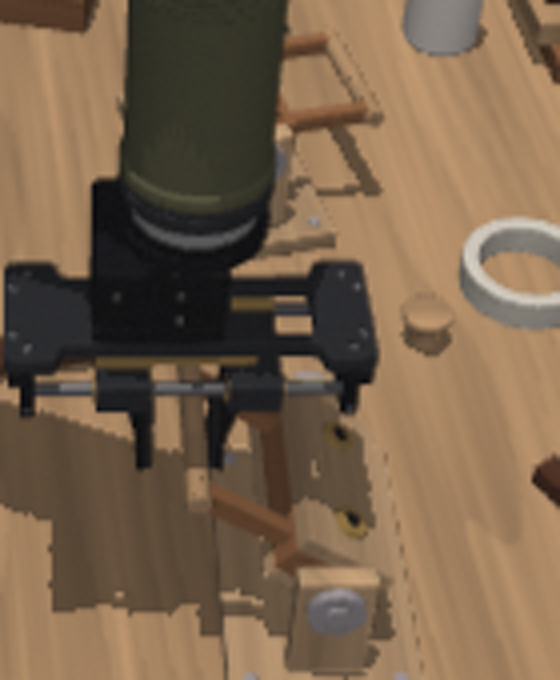

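```bash
python3 -m creep '[[0,-2,0,0,0,0,34],[-20,0,-1,0,0,0,34],[-25,0,-2,0,0,0,34],[0,3,0,0,0,0,0],[0,2,0,0,0,0,0]]' 20
python3 -m creep '[[0,0,0,0,0,0,0],[0,0,0,0,0,0,0]]' 20
python3 -c "
from h import *
s,M,tip=st();print(s['joint_positions'],orient(M,U));d=cap('side');crop(d,300,140,440,310,4,'s11')
"
```

```text
time: 11.2
position: [0.4643, -0.1887, 0.3409]
tool_rot: [1.264, 1.172, -1.263]
ft_force: [0.2, 0.7, -0.9]
grip_width: 0.278
time: 11.4
position: [0.4635, -0.1886, 0.3396]
tool_rot: [1.263, 1.174, -1.266]
ft_force: [0.7, -0.4, 0.2]
grip_width: 0.112
t 11.4 tip jig xyz mm [-83.1  -1.1 157.6] F [ 0.7 -0.4  0.2] grip 9.8
[-0.3413  0.0401  0.6963  1.9219 -0.0269  1.1912  0.2894] [0.0034 0.0001 0.0023]
```

View pics/s11.png

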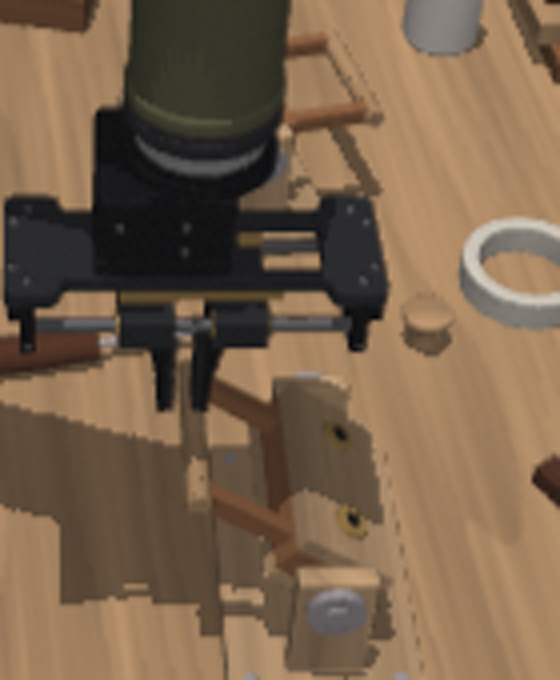

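```bash
python3 -m creep '[[10,2,0,0,0,0,0],[10,1,0,0,0,0,0],[10,-1,0,0,0,0,0],[10,-2,0,0,0,0,0],[0,0,0,0,0,0,0]]' 20
python3 -c "
from h import *
s,M,tip=st()"
python3 -m creep '[[9,-3,0,0,0,0,0],[9,-3,0,0,0,0,0],[7,-2,0,0,0,0,0],[0,0,0,0,0,0,0]]' 20
python3 -c "
from h import *
s,M,tip=st();print(s['joint_positions']);d=cap('side');crop(d,300,140,440,310,4,'s12')
"
```

```text
time: 11.95
position: [0.4629, -0.1885, 0.2987]
tool_rot: [1.263, 1.175, -1.267]
ft_force: [0.2, -0.2, -0.1]
grip_width: 0.004
t 11.95 tip jig xyz mm [-83.8  -1.  116.7] F [ 0.2 -0.2 -0.1] grip 0.4
time: 12.35
position: [0.4552, -0.1879, 0.2746]
tool_rot: [1.264, 1.174, -1.265]
ft_force: [-1.5, 0.4, 0.7]
grip_width: 0.005
t 12.35 tip jig xyz mm [-91.2  -1.   92.6] F [-1.5  0.4  0.7] grip 0.4
[-0.3242  0.1045  0.7007  2.0108 -0.0772  1.0533  0.337 ]
```

View pics/s12.png

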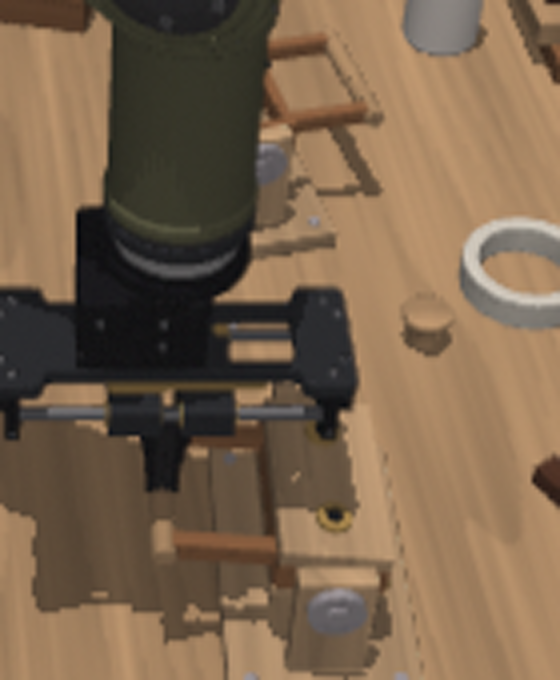

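```bash
python3 -m creep '[[5,-1,0,0,0,0,0],[4,0,0,0,0,0,0],[3,0,0,0,0,0,0],[0,0,0,0,0,0,0]]' 20
python3 -m creep '[[1,0,0,0,0,0,0],[1,0,0,0,0,0,0],[0,0,0,0,0,0,0]]' 20
python3 -c "
from h import *
s,M,tip=st()"
```

```text
time: 12.8
position: [0.4547, -0.1881, 0.2643]
tool_rot: [1.265, 1.174, -1.265]
ft_force: [-4.3, 0.9, 9.3]
grip_width: 0.007
time: 13.1
position: [0.4548, -0.1884, 0.264]
tool_rot: [1.265, 1.175, -1.264]
ft_force: [-9.4, 3.8, 24.3]
grip_width: 0.005
t 13.1 tip jig xyz mm [-91.6  -1.2  82. ] F [-9.4  3.8 24.3] grip 0.4
```

```bash
python3 -m creep '[[-6,0,0,0,0,0,0],[-30,0,0,0,0,0,0],[-45,0,0,0,0,0,0],[-45,0,0,0,0,0,0],[-20,0,-40,0,0,0,0]]' 20
python3 -m creep '[[0,0,-45,0,0,0,0],[0,0,-45,0,0,0,0],[0,0,-45,0,0,0,0],[0,0,-20,0,0,0,0],[0,0,0,0,0,0,0]]' 20
python3 -c "
from h import *
s,M,tip=st();d=cap('side','side13');crop(d,310,190,450,330,5,'s13');d=cap('top','top13');crop(d,340,80,480,200,5,'t13')
"
```

```text
time: 13.6
position: [0.4577, -0.1531, 0.4118]
tool_rot: [1.272, 1.161, -1.267]
ft_force: [0.5, -0.7, -0.3]
grip_width: 0.005
time: 14.1
position: [0.4694, 0.0103, 0.4071]
tool_rot: [1.259, 1.177, -1.259]
ft_force: [0.2, -0.3, 0.5]
grip_width: 0.004
t 14.1 tip jig xyz mm [-92.5 197.7 225.1] F [ 0.2 -0.3  0.5] grip 0.3
```

View pics/s13.png

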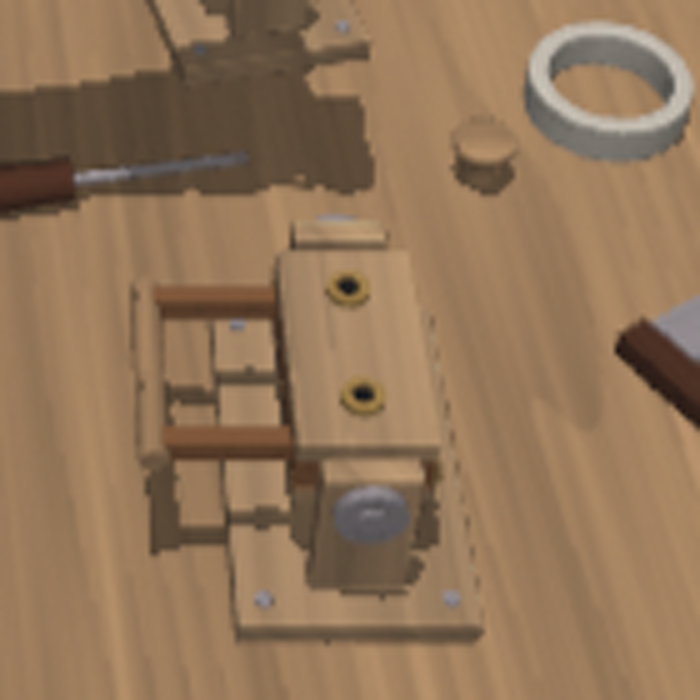

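View pics/t13.png

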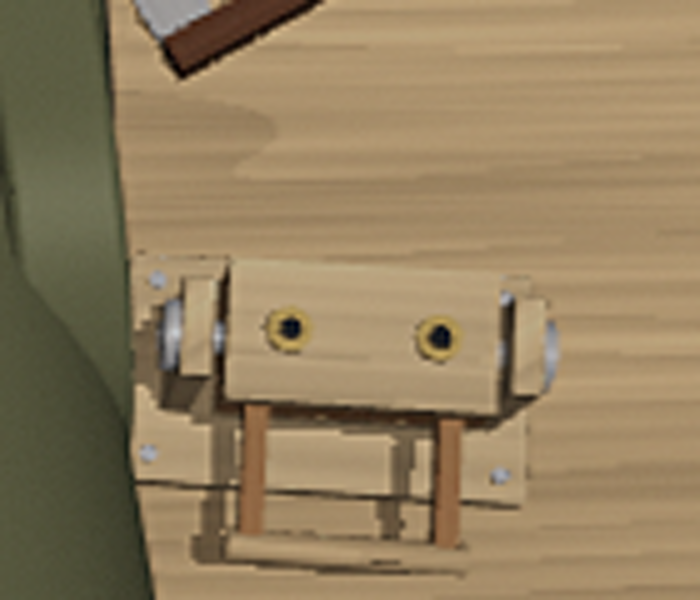

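View pics/side13.png

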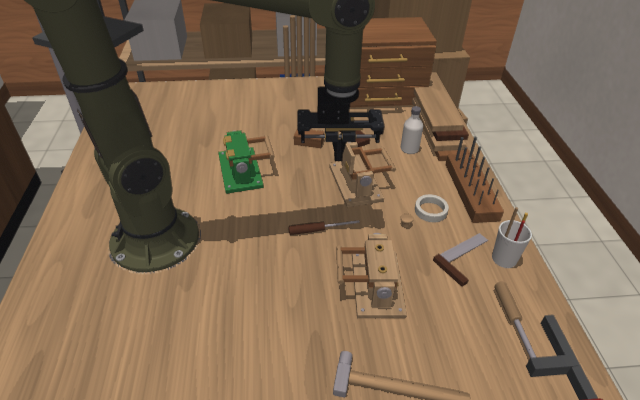

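```bash
python3 -c "
from h import *
d=cap('side');crop(d,355,265,405,315,12,'s14')
f=lambda x,y,z:((proj(d,C+U*x+V*y+np.array([0,0,z]))[0]-[355,265])*12+5.5).round()
for z in (.093,.063,.053): print(z,f(-.031,-.058,z),f(.031,-.058,z))
a=np.radians(15);print('if 15deg open: edge',f(.031-.062*np.cos(a),-.058,.063-.062*np.sin(a)))
s=cap('side');t=cap('top')
S=lambda x,y:(310+(x+.5)/5-.5,190+(y+.5)/5-.5);T=lambda x,y:(340+(x+.5)/5-.5,80+(y+.5)/5-.5)
for a,b in (((280,252),(230,260)),((440,452),(500,412)),((300,452),None),):
  if b: print(tri([s,t],[S(*a),T(*b)]))
print('bar end',tri([s,t],[S(150,458),T(466,548)]),tri([s,t],[S(141,290),T(226,545)]))
"
```

```text
0.093 [166. 173.] [509. 172.]
0.063 [152. 277.] [489. 276.]
0.053 [148. 311.] [483. 310.]
if 15deg open: edge [157. 331.]
[ 0.5482 -0.1367  0.1045]
[ 0.5426 -0.2568  0.0882]
bar end [ 0.4518 -0.2381  0.0778] [ 0.458  -0.1355  0.0737]
```

View pics/s14.png

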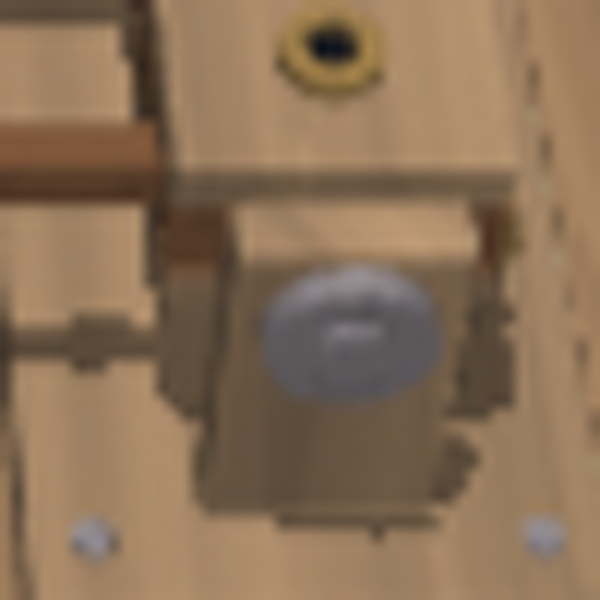

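```bash
python3 -c "
from h import *
d=cap('side');im=d['img'][278:303,364:402,::-1].astype(float)
im=np.clip((im-20)*2.2,0,255).astype('uint8');cv2.imwrite('pics/s15.png',cv2.resize(im,None,fx=20,fy=20,interpolation=cv2.INTER_NEAREST))
print(d['img'][279:302,369:373].mean(1).round().astype(int).tolist())
"
```

```text
[[112, 92, 70], [95, 78, 60], [97, 79, 61], [87, 64, 47], [82, 56, 39], [82, 57, 40], [84, 57, 40], [84, 58, 40], [104, 77, 56], [105, 84, 64], [102, 83, 64], [99, 80, 62], [96, 78, 60], [94, 77, 60], [94, 78, 60], [94, 76, 60], [92, 76, 58], [92, 76, 58], [91, 75, 58], [89, 73, 56], [102, 83, 64], [131, 106, 82], [135, 110, 84]]
```

View pics/s15.png

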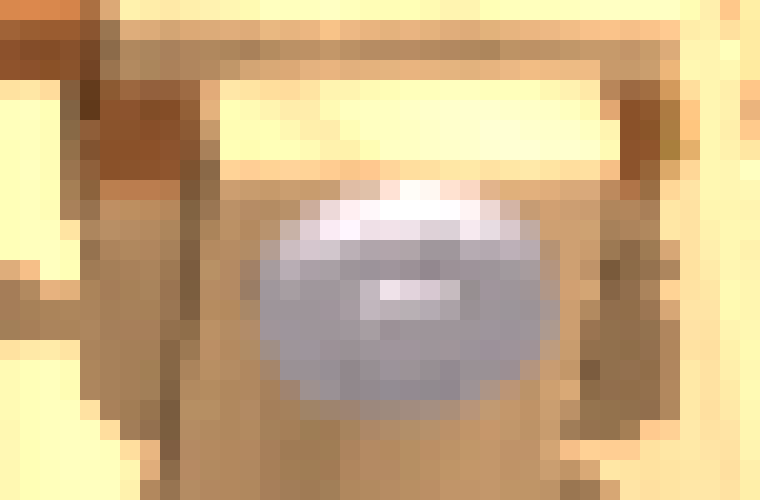

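```bash
python3 -m creep '[[0,10,10,0,-0.15,0,0],[0,10,0,0,-0.15,0,0],[0,10,0,0,-0.15,0,0],[0,10,0,0,-0.15,0,0],[0,10,0,0,0,0,0]]' 20
python3 -c "
from h import *
s,M,tip=st();d=cap('wrist','w16');print(proj(d,C+np.array([0,0,.075])),-np.array(d['view'])[:3,:3].T@np.array(d['view'])[:3,3])
"
```

```text
time: 14.9
position: [0.5189, -0.0062, 0.4064]
tool_rot: [0.788, 0.736, -1.502]
ft_force: [0.6, 0.0, -0.8]
grip_width: 0.004
t 14.9 tip jig xyz mm [-41.5  82.  256.4] F [ 0.6  0.  -0.8] grip 0.4
[[357.8608 140.9951]] [0.5221 0.0473 0.3471]
```

View pics/w16.png

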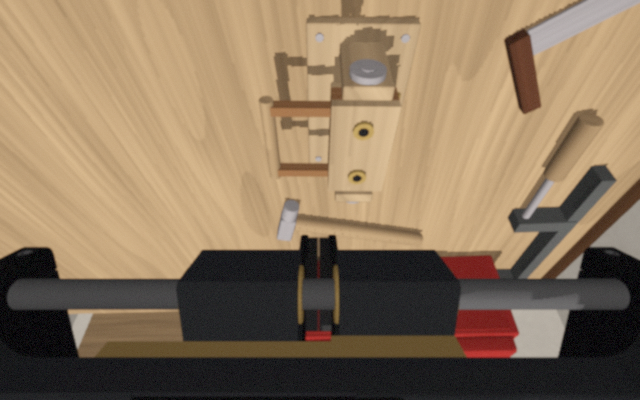

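```bash
python3 -c "
from h import *
s,M,tip=st();togo([-41,132,196],M,tip)"
```

```text
t 14.95 tip jig xyz mm [-40.1  81.9 256.5] F [0.3 0.2 0.1] grip 0.6
shift tool mm [ 21.8  -0.6 -75.4]
```

```bash
python3 -m creep '[[10,0,-35,0,0,0,0],[12,0,-40,0,0,0,0],[0,0,0,0,-0.1,0,0],[0,0,0,0,0,0,0]]' 20
python3 -c "
from h import *
s,M,tip=st();d=cap('wrist','w17');p=proj(d,[C+U*x+V*.058+np.array([0,0,z]) for x in(-.031,.031) for z in (.093,.063,.053)]);print(p)
crop(d,270,40,430,160,5,'w17z');print((p-[270,40])*5)
"
```

```text
time: 15.35
position: [0.522, 0.0423, 0.346]
tool_rot: [0.711, 0.663, -1.531]
ft_force: [0.4, 0.1, 0.1]
grip_width: 0.004
t 15.35 tip jig xyz mm [-42.4 116.6 206.7] F [0.4 0.1 0.1] grip 0.4
[[332.163  158.4128]
 [331.5171 133.0513]
 [331.3169 125.1932]
 [404.1625 158.7984]
 [399.6448 133.4244]
 [398.245  125.5622]]
[[310.8152 592.0639]
 [307.5854 465.2565]
 [306.5846 425.9658]
 [670.8124 593.9919]
 [648.2242 467.1219]
 [641.2252 427.8108]]
```

View pics/w17z.png

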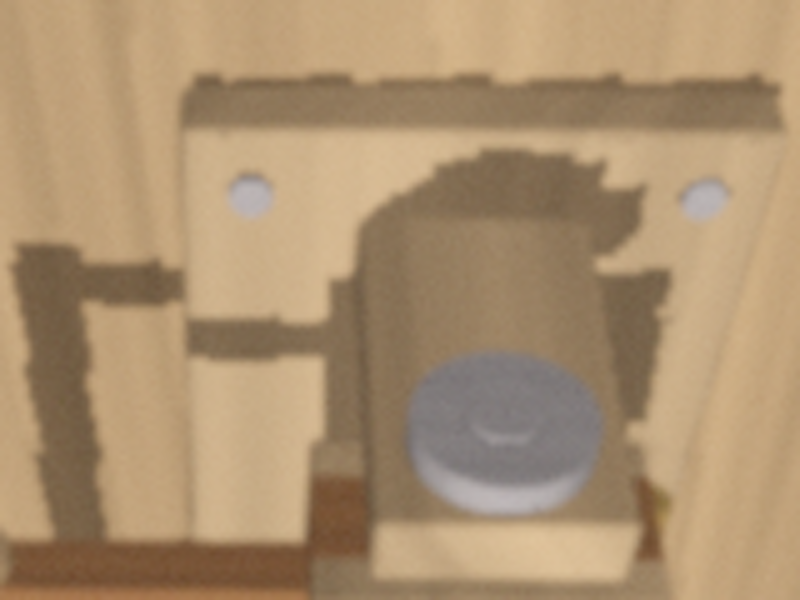

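The picture shows the leaf's free end as a pale strip flat against the brown tray at crop (335,460). It is about as thick as a shut leaf should be and there is no gap, so the leaf is shut upside down. Handing in.

```bash
python3 -c "
from h import *
from bench import ctrl
st();print(ctrl.close_job())"
```

```text
t 15.4 tip jig xyz mm [-41.9 116.2 207.4] F [0.5 0.7 0.2] grip 0.7
the job is handed in; nothing more can be done
None
```

I shut the loaded jig's leaf and turned its tray over to the robot's side, right to the stop. I handed in at 15.4 s of the 64 s allowed.

- **Leaf:** I pushed it over with the closed fingers and pressed it down with about 16 N. The fingertips stopped 97.4 mm above the bench, and the outer face of a shut leaf should be at 97 mm.
- **Tray:** I gripped the bar and lifted it to about 85°. There the bar slipped a few millimetres in the pads and the force on the tool rose to 15 N, so I let go. I pushed it to about 145° with one finger, then pressed it down from above with the fingers closed. The bar stopped with its top at 82.0 mm under about 24 N, which is where a level tray puts it.

**Last checks:**
- The side and top pictures show the tray level and upside down, with the bar on the robot's side.
- A close wrist picture shows the leaf's end flat against the tray with no gap.
- I could not see the blank directly; I take it to be inside because the leaf stayed shut.
- The last full side picture shows the empty jig still standing open, though I did not measure it again. The arm was clear of everything at hand-in, with no contact force.
- One reading disagreed: one corner of the tray top came out at 104 mm and the opposite one at 88 mm, where both should be about 93 mm. I put this down to badly matched pixels, because the bar ends came out at 78 and 74 mm, and I went by the stop contact.

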